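# Fit a change gear on the bench drive and hold it home

## Robot

A 6-joint arm with a two-finger parallel gripper is mounted at the origin on the work surface. World frame = base frame: x ahead of the robot, y to its left, z up, the work surface at z = 0. Lengths are in m, angles in degrees, forces in N, time in s.
With the tool pointing down it reaches from about 0.25 to 0.725 m from the base axis. Payload 9.7 kg.
Tool frame: the origin (TCP) lies between the finger pads; the fingertips stand 25 mm ahead of it and the grasp point (between the pads) lies 6 mm ahead of it; z points along the fingers, y is the line along which they close (so a half turn about z gives the same grasp; the last joint's range is limited). The gripper opens to 85 mm and grips with 20 to 120 N. Pads are 22 mm wide; open, the fingers measure 114 mm over their backs; the gripper's body (76 mm by 85 mm) begins 54 mm behind the grasp point. The pads swing forward as they close: fully open they stand 13 mm farther back than shut.
Start: joints at [72.536, 4.979, 10.078, 95.1, 0, 90], TCP at [0.165, 0.525, 0.256] pointing down, gripper open.
Joint ranges: [-179.16, 179.16], [-48.56, 103.87], [-65.8, 70.77], [-126.05, 130.52], [-82.76, 87.17], [-180, 180]. Speed limits (degrees/s): [127.2, 127.2, 147.25, 180, 180, 180].

## Interface

Orientations are given as [roll, pitch, yaw] about the fixed x, y, z axes, in that order (R = Rz(yaw) Ry(pitch) Rx(roll)).
In Python, from workcell import bot gives the robot as it stands.
- The arm moves only by the shell command python3 drive.py 'ROWS' [FORCE]. ROWS is rows parted by semicolons, their numbers by spaces, 1 to 5 of them, each of 5 numbers: dx, dy, dz in m, then a turn about the tool's z in degrees, then the finger opening in m; each row is the pose to reach, as a shift and turn from the pose commanded when the command began, along the tool's axes at that moment; what a row does not reach only later rows make up. A row lasts 1/12 s, in which the tool goes at most 0.0417 m and 7.16 degrees, less where a joint would pass 70% of its speed; a pose out of reach is approached as far as the arm can. The fingers move at their own pace and stop on an object; FORCE is the grip in N (left out, the last holds). Time passes only in rows, so rows that do not move let the fingers close. It prints the time, the measured TCP pose, the force, the opening and the grip force at its end.
- bot.get_obs(): the state, without advancing time (a new reading comes with each control period).
- bot.camera(name): name is "scene" or "side" or "wrist"; returns the picture (400x640x3 uint8, blue, green, red); there is no depth.
- bot.camera_info(name): a dict with "mtx" (3x3 intrinsics, pixels), "extrinsics" (4x4, takes a point from camera to world coordinates). Camera axes: x right, y down, z forward; pixel columns grow to the right and rows downward; lengths in m; the calibration is good to about 2 mm. The wrist camera is an equidistant fisheye: a pixel r from the principal point sees the ray r / f radians off the axis. A picture is of the moment at which its call begins: read the wrist's pose just before it. camera_info takes no time and is no camera call; for the wrist camera it gives the pose at the moment of the call.
- bot.job_done(): hands the job in; it is judged then, once.
The state is a dict: "time": time; "q": joint angles; "qd": joint speeds; "joint_efforts": joint torques, N m; "ee_pos": TCP position; "tcp_rot": TCP orientation; "wrist_force": force on the tool from outside, world axes, zero at the start; "torque": the same for the moment, N m; "opening": finger opening in m; "grasp_force": force on a finger pad.
Only numpy, scipy, OpenCV 4.12 (cv2) and the standard library are available. Lean on these libraries where they do the work, as an engineer would, in place of code of your own. Each camera call takes 0.05 s, during which the arm holds its last target. There are 200 camera calls.

## Task

Turn the black selector knob on the grey bench drive clockwise until its pointer clicks one place on, from the single dot to the pair of dots. Then lower the larger gear, the one with the cross-shaped bore, over the upright splined spindle, turning it until the splines mesh, and slide it fully home against the sprung washer. Finish while still gripping the gear and pressing it fully down; leave the small gear, the paint tin and the screwdriver where they are.

Things in the scene. Friction and masses are not known exactly. Their poses are not given: they have to be found in the camera images.
- unit: Bench gear drive, fixed: grey housing 160 (own x) x 260 (own y) x 80 mm high, base plate 180 x 280 x 8 mm. Origin at the centre of its underside, z up. On its flat top: the selector knob at own (0, +70) mm and the splined spindle at own (0, -65) mm; round the knob, 46 mm from its axis, marks of one, two and three white dots.
- selector (a joint): Selector angle in rad, growing clockwise seen from above. Sprung detents (about 0.06 N m over the hump between two) give three rest places: 0 = pointer at the single dot (start), 0.7 = at the pair of dots, 1.4 = at the three dots. Stops at about -0.1 and 1.5.
- selector_grip (a point): On the selector knob's axis, 24 mm above the housing top (104 mm above the bench). Black disc 48 mm across, 8 mm high, with an upright bar grip 44 mm long, 11 mm wide, its top 34 mm above the housing. Own x runs along the bar to the pointer end (white stripe); z up. Turns with the knob.
- spindle_foot (a point): On the spindle's axis at the housing top (80 mm above the bench), z up, turning with the spindle. Steel cross: four ribs along own +-x and +-y, each 9 mm wide, reaching 13 mm from the axis, up to 42 mm above the housing top; then a tapering round nose, 13 mm in diameter, up to 54 mm. The spindle turns only stiffly (0.2 N m).
- washer (a joint): How far the sprung washer round the spindle's foot is pressed down, m: 0 = up (top 16 mm above the housing top), 0.010 = on its stop (top 6 mm above the housing top). Steel ring 54 mm across; its spring pushes up with about 4 N when up, 12 N when down, and lifts the gear again if it is let go.
- gear: Larger grey plastic gear, about 0.25 kg, flat on the bench. Origin on its axis at the underside, z up. Disc 92 mm across, 20 mm thick; round boss 38 mm in diameter up to 50 mm (grip here). Cross-shaped through bore: arms along own +-x and +-y, 11.5 mm wide, reaching 16 mm from the axis; meshes every quarter turn. Home: underside 6 mm above the housing top, washer on its stop.
- spare: Small grey gear, not to be used: disc 60 mm across, 16 mm thick, boss 26 mm in diameter up to 30 mm, round bore. Origin on its axis at its underside.
- tin: Closed paint tin with a red label, 90 mm in diameter, 110 mm high. Origin at the centre of its underside.
- screwdriver: Screwdriver lying on the bench, handle to its own -x.

How it is judged:
By the outcome, as a careful person would: the job done as asked, in the order asked, and still so for the second after the job is handed in, while the arm keeps its last pose, push and grip.
It also fails if it takes over 48 s, if anything falls off the work surface, if the arm or the gripper's body presses on something with over 40 N, if the wrist force passes 120 N, or if a joint passes its speed limit or range.

## Working session

There is one attempt and no reset: what is moved stays moved. The work goes in short steps, Python scripts to look and compute and a shell command to move; the robot and the scene stay as the last step left them, time stands still between calls to the robot, and variables do not carry over. Pictures are saved under pics/ and viewed, at most 10 in all, crops included, and the job is handed in when it is done.

```bash
ls; mkdir -p pics
python3 - <<'E'
from workcell import bot
import cv2,numpy as np
o=bot.get_obs();print(o)
for n in("scene","side","wrist"):
    i=bot.camera_info(n);print(n,np.round(i["mtx"],1).tolist(),np.round(i["extrinsics"],3).tolist())
    cv2.imwrite(f"pics/{n}0.png",bot.camera(n))
E
```

```text
drive.py
pics
workcell.py
{'time': 0.0, 'q': array([ 7.25344487e+01,  5.01051937e+00,  1.00337916e+01,  9.50990556e+01,
       -1.00430144e-03,  8.99999271e+01]), 'qd': array([-0.02026545, -0.01300928,  0.10085854,  0.00803608, -0.03206612,
       -0.02843058]), 'joint_efforts': array([-1.49419238e-04, -5.20390928e+01,  4.64798641e+01,  1.64635474e-02,
       -1.45087442e-04,  6.87947107e-06]), 'ee_pos': array([0.16501791, 0.52445408, 0.25558268]), 'tcp_rot': array([-1.79924217e+02,  1.00420421e-03,  1.62534523e+02]), 'wrist_force': array([0.06443764, 0.31585721, 0.28211121]), 'torque': array([-0.03312822, -0.01093763, -0.00641399]), 'grasp_force': 0.0, 'opening': 0.08551967824165461}
scene [[463.1, 0.0, 318.9], [0.0, 463.1, 198.3], [0.0, 0.0, 1.0]] [[-0.893, 0.381, -0.238, 0.878], [0.449, 0.774, -0.446, 0.425], [0.014, -0.506, -0.863, 0.924], [0.0, 0.0, 0.0, 1.0]]
side [[472.2, 0.0, 320.2], [0.0, 472.2, 199.6], [0.0, 0.0, 1.0]] [[0.982, -0.112, 0.151, 0.452], [-0.187, -0.644, 0.741, -0.822], [0.014, -0.757, -0.654, 0.817], [0.0, 0.0, 0.0, 1.0]]
wrist [[309.7, 0.0, 321.9], [0.0, 309.7, 200.7], [0.0, 0.0, 1.0]] [[0.302, 0.906, 0.298, 0.089], [0.953, -0.286, -0.097, 0.55], [-0.003, 0.313, -0.95, 0.372], [0.0, 0.0, 0.0, 1.0]]
```

View pics/scene0.png

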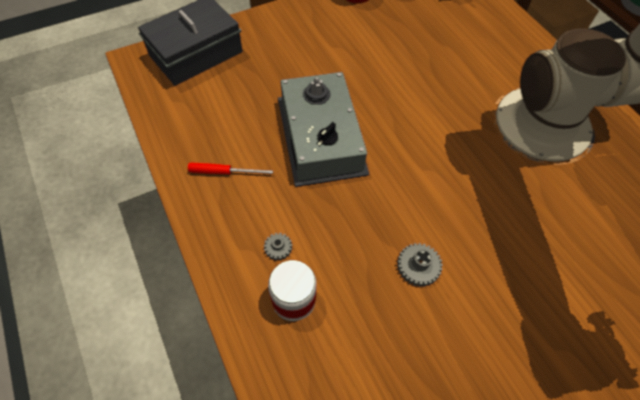

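View pics/side0.png

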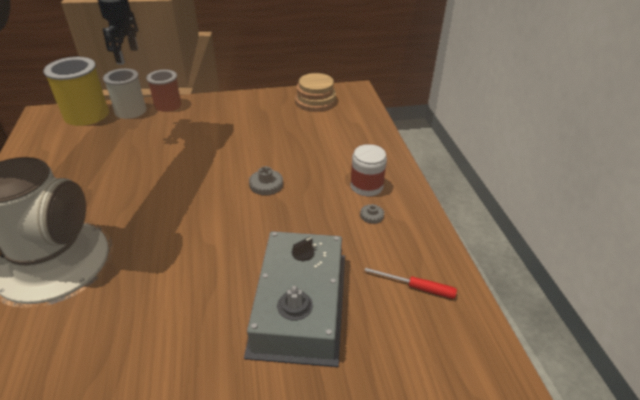

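View pics/wrist0.png

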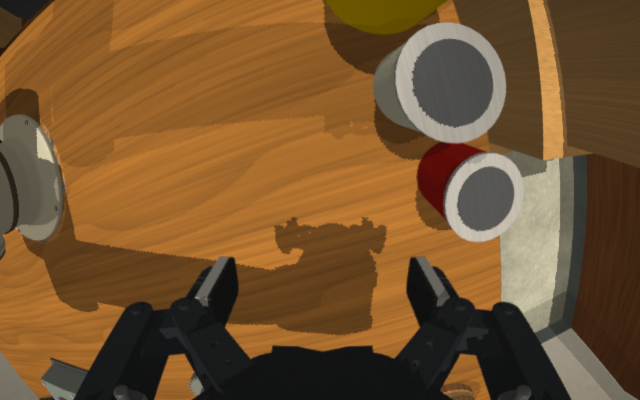

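The scene view shows the unit at about (325,127), with its knob near (328,133) and its spindle near (317,92). The gear is at (420,264), the spare gear at (278,246) and the tin at (293,290). The side view shows the gear at (266,180), the knob at (304,248) and the spindle at (294,300). The wrist view shows only distractor tins.

```bash
cat > h.py <<'E'
from workcell import bot
import cv2,numpy as np
np.set_printoptions(precision=4,suppress=True)
def rays(n,px,info=None):
    i=info or bot.camera_info(n);K=np.array(i["mtx"]);E=np.array(i["extrinsics"])
    p=(np.atleast_2d(px).astype(float)-K[:2,2])/[K[0,0],K[1,1]]
    if n=="wrist":
        r=np.linalg.norm(p,axis=1,keepdims=True);d=np.hstack([p/np.maximum(r,1e-9)*np.sin(r),np.cos(r)])
    else: d=np.hstack([p,np.ones((len(p),1))]); d/=np.linalg.norm(d,axis=1,keepdims=True)
    return E[:3,3],d@E[:3,:3].T
def plane(n,px,z,info=None):
    o,d=rays(n,px,info);return o+d*((z-o[2])/d[:,2])[:,None]
def tri(*rs):
    A=np.zeros((3,3));b=np.zeros(3);M=[]
    for o,d in rs:
        P=np.eye(3)-np.outer(d,d);A+=P;b+=P@o;M.append((P,o))
    x=np.linalg.solve(A,b);return x,[np.linalg.norm(P@(x-o)) for P,o in M]
def toolshift(w):
    from scipy.spatial.transform import Rotation as R
    o=bot.get_obs();return R.from_euler("xyz",o["tcp_rot"],degrees=True).inv().apply(np.array(w)-o["ee_pos"])
E
python3 - <<'E'
from h import *
def one(n,p): o,d=rays(n,p);return o,d[0]
for k,a,b in [("knobtop",(329,128),(305,241)),("spindle",(317,82),(294,289)),("gearboss",(422,256),(265,172)),("gear",(420,266),(266,182)),("spare",(278,246),(372,214)),("tin top",(293,280),(369,153))]:
    print(k,*tri(one("scene",a),one("side",b)))
print(plane("scene",[(281,80),(342,73),(298,164),(365,153)],.08))
im=[cv2.resize(cv2.imread("pics/scene0.png")[60:195,265:385],None,fx=4,fy=4,interpolation=2),cv2.resize(cv2.imread("pics/side0.png")[220:355,240:350],None,fx=4,fy=4,interpolation=2)]
E
```

```text
knobtop [ 0.5554 -0.147   0.1141] [np.float64(0.003112796932259687), np.float64(0.0031127969322597682)]
spindle [ 0.5174 -0.2747  0.123 ] [np.float64(0.0005516748073881337), np.float64(0.0005516748073880717)]
gearboss [0.5059 0.1874 0.0459] [np.float64(0.000860525999564393), np.float64(0.0008605259995642816)]
gear [0.5063 0.1941 0.0066] [np.float64(0.00030639890400588457), np.float64(0.00030639890400574807)]
spare [0.7575 0.0184 0.0073] [np.float64(0.00011496556227880295), np.float64(0.00011496556227902841)]
tin top [0.7741 0.139  0.1101] [np.float64(0.00032172101786386774), np.float64(0.0003217210178638661)]
[[ 0.576  -0.3576  0.08  ]
 [ 0.4283 -0.3125  0.08  ]
 [ 0.6465 -0.1106  0.08  ]
 [ 0.4987 -0.0714  0.08  ]]
```

```bash
R='-0.18 -0.078 0 0 0.085'
python3 drive.py '-0.18 -0.078 0 0 0.085;-0.18 -0.078 0 0 0.085;-0.18 -0.078 0 0 0.085;-0.18 -0.078 0 0 0.085;-0.18 -0.078 0 0 0.085'
python3 drive.py '-0.18 -0.078 0 0 0.085;-0.18 -0.078 0 0 0.085;-0.18 -0.078 0 0 0.085;-0.18 -0.078 0 0 0.085;-0.18 -0.078 0 0 0.085'
python3 drive.py '-0.144 -0.063 0 0 0.085;-0.144 -0.063 0 0 0.085;-0.144 -0.063 0 0 0.085;-0.144 -0.063 0 0 0.085;-0.144 -0.063 0 0 0.085'
python3 - <<'E'
from h import *
import pickle
o=bot.get_obs();i=bot.camera_info("wrist");im=bot.camera("wrist");cv2.imwrite("pics/w1.png",im);pickle.dump(i,open("w1.pkl","wb"))
print(o["time"],o["ee_pos"],o["tcp_rot"],o["q"],o["wrist_force"])
E
```

```text
time: 0.57
ee_pos: [0.315, 0.3941, 0.2562]
tcp_rot: [-180.0, 0.0, 162.5]
wrist_force: [0.4, 0.3, -0.0]
opening: 0.085
grasp_force: 0.0
time: 0.98
ee_pos: [0.4635, 0.2653, 0.256]
tcp_rot: [-180.0, 0.0, 162.5]
wrist_force: [0.6, 1.4, -0.2]
opening: 0.0851
grasp_force: 0.0
time: 1.4
ee_pos: [0.5834, 0.1605, 0.2545]
tcp_rot: [-179.9, -0.0, 162.3]
wrist_force: [1.0, 1.1, -0.1]
opening: 0.0852
grasp_force: 0.0
1.4 [0.5834 0.1605 0.2545] [-179.9023   -0.0255  162.2849] [15.4118 12.8206 18.7172 95.9713 -0.0679 33.1269] [ 0.9787  1.1271 -0.1053]
```

View pics/w1.png

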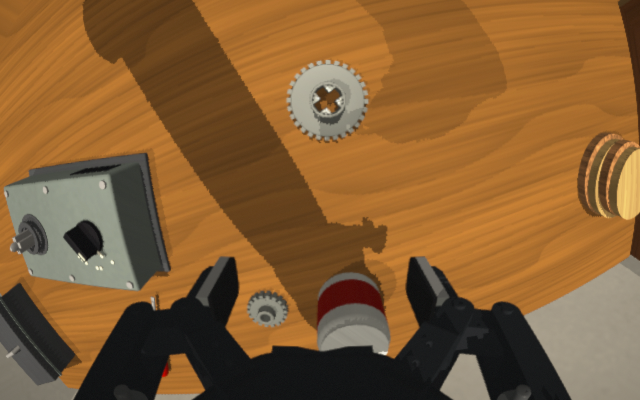

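The gear is at about (328,100), with its bore cross lying diagonally. The knob is near (84,240) and the spindle near (28,235).

```bash
cat > snap.py <<'E'
from h import *
import pickle,sys
k=sys.argv[1];o=bot.get_obs();i=bot.camera_info("wrist");im=bot.camera("wrist");cv2.imwrite(f"pics/{k}.png",im);pickle.dump(i,open(k+".pkl","wb"))
print(o["time"],o["ee_pos"],o["tcp_rot"],o["q"],o["wrist_force"])
E
python3 drive.py '-0.07 -0.15 0 0 0.085;-0.07 -0.15 0 0 0.085;-0.07 -0.15 0 0 0.085;-0.07 -0.15 0 0 0.085;-0.07 -0.15 0 0 0.085'>/dev/null
python3 snap.py w2
python3 drive.py '-0.075 -0.15 0 0 0.085;-0.075 -0.15 0 0 0.085;-0.075 -0.15 0 0 0.085;-0.075 -0.15 0 0 0.085;-0.075 -0.15 0 0 0.085'>/dev/null
python3 snap.py w3
python3 - <<'E'
import cv2,numpy as np
a=cv2.imread("pics/w2.png");b=cv2.imread("pics/w3.png")
cv2.imwrite("pics/w23.png",np.vstack([a[:300],b[:300]]))
E
```

```text
1.8667 [ 0.6018 -0.0047  0.2561] [-179.9112    0.0137  162.2945] [-0.4089 12.3267 18.3087 95.9953 -0.0889 17.2966] [-0.6542  0.0504 -0.4605]
2.3333 [ 0.6286 -0.1696  0.2552] [-179.9249   -0.0344  162.3507] [-15.0677  19.7241  27.2829  97.5965  -0.0735   2.5816] [ 0.8064  0.7398 -0.0075]
```

View pics/w23.png

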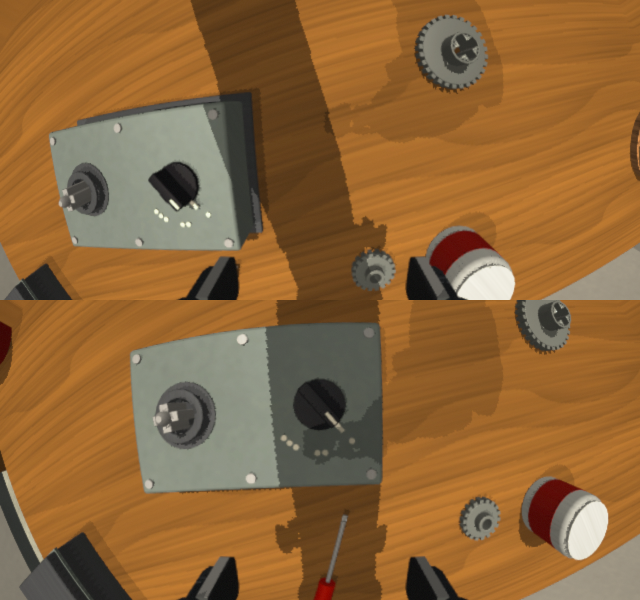

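Run:
```python
from h import *
import pickle
for k in("w2","w3"):
    im=cv2.imread(f"pics/{k}.png");inf=pickle.load(open(k+".pkl","rb"))
    hsv=cv2.cvtColor(im,cv2.COLOR_BGR2HSV)
    m=((hsv[...,2]>150)&(hsv[...,1]<60)).astype(np.uint8);m[200 if k=="w3" else 255:]=0;m[:,385 if k=="w3" else 262:]=0
    if k=="w3": m|=((hsv[...,2]>95)&(hsv[...,1]<60)&(np.indices(m.shape)[0]<200)&(np.indices(m.shape)[1]>272)&(np.indices(m.shape)[1]<385)&(hsv[...,2]>120)).astype(np.uint8)
    n,_,s,c=cv2.connectedComponentsWithStats(m)
    for j in range(1,n):
        if 4<s[j,4]<400: print(k,s[j,4],c[j],plane("wrist",c[j],.08,inf)[0])
a=cv2.imread("pics/w3.png");b=cv2.imread("pics/w2.png")
f=lambda im:cv2.resize(im,(400,300),interpolation=cv2.INTER_CUBIC)
cv2.imwrite("pics/c1.png",np.vstack([np.hstack([f(a[60:165,270:410]),f(a[67:172,110:250])]),np.hstack([f(b[130:235,110:250]),f(b[140:245,30:170])])]))
```

```text
w2 8 [ 95.875 126.875] [ 0.4544 -0.2279  0.08  ]
w2 28 [ 51.5 141. ] [ 0.4358 -0.3137  0.08  ]
w2 17 [104.9412 151.4706] [ 0.4858 -0.227   0.08  ]
w2 26 [ 64.3846 191.8077] [ 0.5038 -0.3247  0.08  ]
w2 24 [ 71.7917 198.9583] [ 0.517  -0.3156  0.08  ]
w2 14 [ 60.0714 203.2143] [ 0.5142 -0.3437  0.08  ]
w2 40 [174.075 204.125] [ 0.5724 -0.1632  0.08  ]
w2 8 [122.75  204.625] [ 0.5512 -0.2323  0.08  ]
w2 19 [ 69.0526 208.6316] [ 0.5265 -0.3296  0.08  ]
w2 49 [142.2245 227.8163] [ 0.5853 -0.2194  0.08  ]
w2 27 [ 73.8519 240.3333] [ 0.5683 -0.3506  0.08  ]
w2 54 [137.6296 242.4259] [ 0.6002 -0.2368  0.08  ]
w3 19 [207.5789  39.8947] [ 0.4554 -0.2292  0.08  ]
w3 59 [135.339   58.3051] [ 0.4358 -0.3118  0.08  ]
w3 23 [218.2174  67.1739] [ 0.4862 -0.2274  0.08  ]
w3 6 [231.3333  85.3333] [ 0.5082 -0.2208  0.08  ]
w3 56 [163.0714 107.4821] [ 0.5    -0.2973  0.08  ]
w3 61 [173.7869 115.7377] [ 0.5129 -0.2886  0.08  ]
w3 48 [330.5417 117.8542] [ 0.569  -0.1417  0.08  ]
w3 67 [156.3284 119.5373] [ 0.5084 -0.3096  0.08  ]
w3 90 [236.3778 130.1333] [ 0.5509 -0.2307  0.08  ]
w3 27 [338.7407 126.629
[... 185 characters left out ...]
148.9524 144.2857] [ 0.5289 -0.3287  0.08  ]
w3 32 [239.8438 143.    ] [ 0.5639 -0.2318  0.08  ]
w3 64 [292.3281 144.5625] [ 0.582  -0.1837  0.08  ]
w3 8 [324.875 152.125] [ 0.5985 -0.1566  0.08  ]
w3 93 [160.0323 159.4516] [ 0.5487 -0.3222  0.08  ]
w3 6 [317.  152.5] [ 0.5966 -0.1638  0.08  ]
w3 131 [  8.7405 185.3817] [ 0.4742 -0.6245  0.08  ]
w3 16 [217.5    171.8125] [ 0.583  -0.2645  0.08  ]
w3 45 [154.9556 175.7556] [ 0.5626 -0.3362  0.08  ]
w3 125 [249.336 179.312] [ 0.6009 -0.2357  0.08  ]
w3 70 [147.5714 183.9429] [ 0.5676 -0.3497  0.08  ]
w3 76 [163.0395 184.9868] [ 0.5753 -0.3309  0.08  ]
w3 11 [211.6364 183.8182] [ 0.5925 -0.2756  0.08  ]
w3 5 [187.4 186.2] [ 0.586 -0.303  0.08 ]
```

View pics/c1.png

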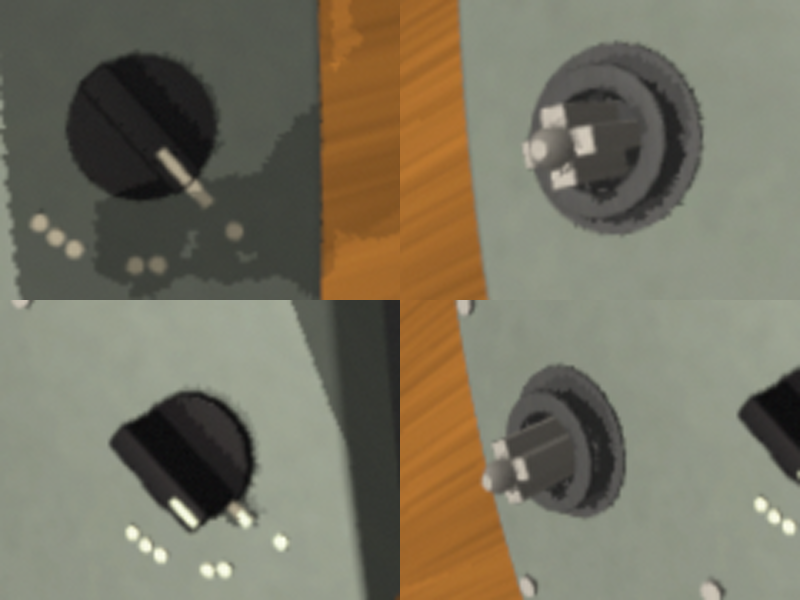

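The crops show, in w3, the knob disc centre near (319.4,104.5), with its stripe pointing at the single dot at (352,140.5). The pair of dots is at (321,152.5) and the middle of the three at (289.6,143.3). The spindle's rib tops centre on (165.5,118) in w3 and (67.6,200) in w2.

```bash
cat > m1.py <<'E'
from h import *
import pickle
from scipy.optimize import least_squares
I={k:pickle.load(open(k+".pkl","rb")) for k in("w1","w2","w3")}
one=lambda k,p:(lambda r:(r[0],r[1][0]))(rays("wrist",p,I[k]))
c3=lambda x,y:(270+x*.35,60+y*.35)
s3=lambda x,y:(110+(x-400)*.35,67+y*.35)
s2=lambda x,y:(30+(x-400)*.35,140+(y-300)*.35)
k2=lambda x,y:(110+x*.35,130+(y-300)*.35)
print("spindle ribtop",*tri(one("w3",s3(558.3,146)),one("w2",s2(507.5,471.5))))
print("stripe end",*tri(one("w3",c3(190,184)),one("w2",k2(196,526))))
print("stripe in",*tri(one("w3",c3(160,152)),one("w2",k2(172,500))))
print("dot1",*tri(one("w3",c3(234,231)),one("w2",k2(280,542))))
print("dot2",*tri(one("w3",c3(146,264.5)),one("w2",k2(215,570))))
print("dot3",*tri(one("w3",c3(56,238)),one("w2",k2(146,545))))
for k,f,P in(("w3",c3,[(234,231),(146,264.5),(56,238)]),("w2",k2,[(280,542),(215,570),(146,545)])):
    D=plane("wrist",[f(*p) for p in P],.08,I[k])[:,:2]
    g=lambda v:np.ravel([v[:2]+.046*np.array([np.cos(v[2]-a),np.sin(v[2]-a)])-d for a,d in zip((0,.7,1.4),D)])
    s=least_squares(g,[.556,-.147,.4]);print(k,"knob",s.x[:2],np.degrees(s.x[2]),abs(s.fun).max())
print("disc centre",plane("wrist",c3(141,127),.088,I["w3"]))
q=plane("wrist",[s3(553,116),s3(583,140),s3(564,176),s3(533,153)],.122,I["w3"])[:,:2]
d=q-q.mean(0);a=np.degrees(np.arctan2(d[:,1],d[:,0]));print("rib",q.mean(0),a,a%90,np.linalg.norm(d,axis=1))
E
python3 m1.py
```

```text
spindle ribtop [ 0.517  -0.2775  0.1201] [np.float64(4.5091139622326754e-05), np.float64(4.5091139622501744e-05)]
stripe end [ 0.5734 -0.139   0.1145] [np.float64(0.0003837662115145176), np.float64(0.0003837662115142866)]
stripe in [ 0.5621 -0.1444  0.1134] [np.float64(0.00015102955369347497), np.float64(0.00015102955369351672)]
dot1 [ 0.5956 -0.129   0.0805] [np.float64(0.00014026931187339164), np.float64(0.0001402693118736846)]
dot2 [ 0.5977 -0.1601  0.0811] [np.float64(1.0266448033550021e-05), np.float64(1.0266448033646908e-05)]
dot3 [ 0.5798 -0.1858  0.0802] [np.float64(0.00023801189517841265), np.float64(0.00023801189517833705)]
w3 knob [ 0.5538 -0.1479] 24.620774414222026 0.00034289745734095156
w2 knob [ 0.5537 -0.1481] 24.315808303437105 0.00023457119883812938
disc centre [[ 0.5538 -0.1476  0.088 ]]
rib [ 0.5173 -0.2766] [169.2545  79.5973  -8.941  -99.7999] [79.2545 79.5973 81.059  80.2001] [0.0096 0.0091 0.0095 0.0094]
```

```bash
python3 drive.py '0.03 -0.001 0.02 -7 0.045;0.05 -0.002 0.04 -14 0.045;0.078 -0.002 0.06 -21 0.045;0.078 -0.002 0.08 -28 0.045;0.078 -0.002 0.08 -35 0.045' 60 >/dev/null
python3 drive.py '0 0 0 -7 0.045;0 0 0 -7 0.045'
python3 -c "
from h import *
print(toolshift([.5538,-.1479,.117]))"
```

```text
time: 2.97
ee_pos: [0.5531, -0.1414, 0.1763]
tcp_rot: [180.0, 0.0, -155.0]
wrist_force: [0.2, -0.1, 0.3]
opening: 0.0449
grasp_force: 0.0
[ 0.0021 -0.0062  0.0593]
```

```bash
python3 drive.py '0.002 -0.006 0.03 0 0.045;0.002 -0.006 0.059 0 0.045;0.002 -0.006 0.059 0 0.045'
python3 -c "
from h import *
print(toolshift([.5538,-.1479,.117]))"
python3 drive.py '0 0 0 0 0;0 0 0 0 0;0 0 0 0 0;0 0 0 0 0'
```

```text
time: 3.22
ee_pos: [0.5519, -0.1481, 0.1122]
tcp_rot: [179.7, -0.3, -155.6]
wrist_force: [-1.0, 1.0, -1.7]
opening: 0.0447
grasp_force: 0.0
[-0.0017 -0.0006 -0.0048]
time: 3.55
ee_pos: [0.5543, -0.1484, 0.1197]
tcp_rot: [179.9, 0.1, -155.4]
wrist_force: [-5.2, 10.0, 7.0]
opening: 0.0096
grasp_force: 59.6
```

```bash
python3 drive.py '0 0 0 6 0;0 0 0 12 0;0 0 0 18 0;0 0 0 24 0;0 0 0 30 0'
python3 drive.py '0 0 0 6 0;0 0 0 10.5 0;0 0 0 10.5 0;0 0 0 10.5 0'
python3 -c "
from h import *
print(bot.get_obs())"
```

```text
time: 3.97
ee_pos: [0.5543, -0.149, 0.1198]
tcp_rot: [179.9, 0.1, 174.2]
wrist_force: [-5.0, 5.7, 5.5]
opening: 0.0097
grasp_force: 59.4
time: 4.3
ee_pos: [0.5542, -0.1492, 0.1198]
tcp_rot: [179.9, 0.1, 164.0]
wrist_force: [-4.9, 4.7, 6.4]
opening: 0.0097
grasp_force: 59.4
{'time': 4.3, 'q': array([-15.0972,   7.6643,  -2.0862,  80.1751,   0.0672,   0.9132]), 'qd': array([-0.0211, -0.0845, -0.0335, -0.0397,  0.0628, -0.9006]), 'joint_efforts': array([ -2.036 , -52.6544,  47.0386,  -2.6384,  -0.8262,   0.283 ]), 'ee_pos': array([ 0.5542, -0.1492,  0.1198]), 'tcp_rot': array([179.9316,   0.0733, 163.9897]), 'wrist_force': array([-4.8877,  4.6688,  6.3851]), 'torque': array([ 0.9076,  1.0786, -0.014 ]), 'grasp_force': 59.3598210811615, 'opening': 0.00969371532969472}
```

```bash
python3 drive.py '0 0 0 0 0.045;0 0 0 0 0.045;0 0 -0.04 0 0.045;0 0 -0.08 0 0.045;0 0 -0.12 0 0.085'
python3 drive.py '0.005 0.036 0 0 0.085;0.01 0.072 0 0 0.085;0.015 0.108 0 0 0.085;0.02 0.144 0 0 0.085;0.025 0.18 0 0 0.085'
python3 drive.py '0 0 0 0 0.085;0 0 0 0 0.085'
python3 snap.py w4
python3 - <<'E'
import cv2,numpy as np
a=cv2.imread("pics/w4.png");b=cv2.imread("pics/w1.png")
g=cv2.resize(b[50:150,278:378],(400,400),interpolation=2)
cv2.imwrite("pics/c2.png",np.vstack([cv2.resize(a[:220],(800,275)),np.hstack([g[:320],cv2.resize(cv2.imread("pics/w2.png")[10:90,405:505],(400,320),interpolation=2)])]))
E
```

```text
time: 4.72
ee_pos: [0.5537, -0.1499, 0.2393]
tcp_rot: [-180.0, 0.0, 164.0]
wrist_force: [0.4, -0.3, 0.2]
opening: 0.0557
grasp_force: 0.0
time: 5.13
ee_pos: [0.5799, 0.0315, 0.2385]
tcp_rot: [180.0, 0.1, 164.0]
wrist_force: [-0.2, -0.8, -0.1]
opening: 0.0849
grasp_force: 0.0
time: 5.3
ee_pos: [0.5799, 0.0317, 0.238]
tcp_rot: [180.0, 0.1, 164.2]
wrist_force: [-0.5, -0.4, 0.1]
opening: 0.0848
grasp_force: 0.0
5.3 [0.5799 0.0317 0.238 ] [179.9864   0.0639 164.1974] [ 3.1353  8.844  12.2846 93.3757 -0.0079 18.9379] [-0.4873 -0.4208  0.109 ]
```

View pics/c2.png

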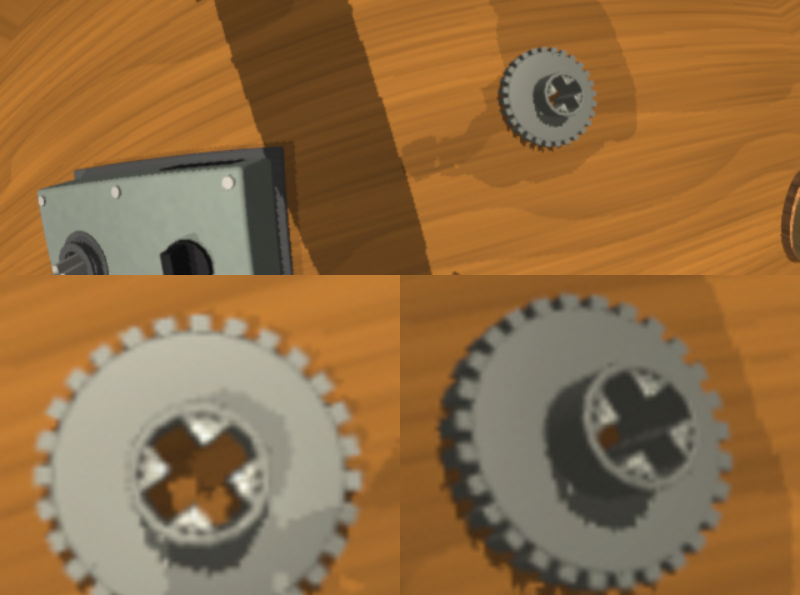

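The upper strip (w4) shows the knob's bar now upright in the image. In the crops the gear's boss top centres on (328.2,100) in w1 and (465.2,47.2) in w2. The bright webs between its bore arms are what I'll use for the gear's angle.

```bash
cat > m2.py <<'E'
from m1 import *
print("----")
f1=lambda x,y:(278+x/4,50+(y-275)/4); f2=lambda x,y:(405+(x-400)/4,10+(y-275)/4)
print("boss",*tri(one("w1",f1(201,475)),one("w2",f2(641,424))))
for k,f,P in(("w1",f1,[(207,427),(157,470),(192,520),(247,478)]),("w2",f2,[(655,385),(606,405),(635,468),(685,430)])):
    q=plane("wrist",[f(*p) for p in P],.05,I[k])[:,:2];d=q-q.mean(0);d=[q[0]-q[2],q[1]-q[3]]
    a=np.degrees([np.arctan2(v[1],v[0]) for v in d]);print(k,q.mean(0),(a+45)%90)
im=cv2.imread("pics/w4.png");W=pickle.load(open("w4.pkl","rb"))
v=im.max(2);m=(v<45).astype(np.uint8);m[:130]=0;m[230:]=0;m[:,:125]=0;m[:,180:]=0
cv2.imwrite("pics/w4k.png",cv2.resize(im[175:260,20:220],(800,340),interpolation=2))
E
python3 m2.py | sed -n '/----/,$p'
```

```text
----
boss [0.5069 0.1921 0.046 ] [np.float64(0.0001619067965232282), np.float64(0.00016190679652326102)]
w1 [0.5067 0.1921] [18.2893 22.2727]
w2 [0.5066 0.1916] [12.6175 19.0645]
```

View pics/w4k.png

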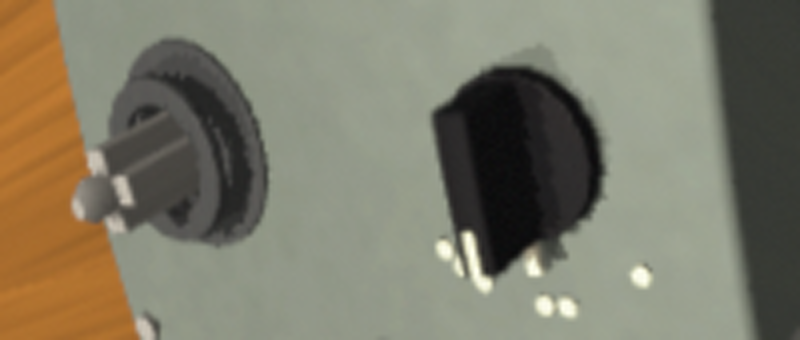

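```bash
python3 -c "
from m2 import *
p=plane('wrist',[(136.75,234.5),(140.75,245)],.114,W)[:,:2];print('knobdir',np.degrees(np.arctan2(*(p[1]-p[0])[::-1])),np.degrees(np.arctan2(*(p[1]-[.5538,-.1479])[::-1])))"|tail -1
python3 drive.py '0.009 0.033 0.02 0 0.085;0.018 0.066 0.04 0 0.085;0.026 0.1 0.06 0 0.085;0.034 0.132 0.08 0 0.085;0.034 0.132 0.088 0 0.085'>/dev/null
python3 drive.py '0 0 0 0 0.085;0 0 0 0 0.085'
python3 snap.py w5
python3 - <<'E'
from h import *
import pickle
W=pickle.load(open("w5.pkl","rb"));E=np.array(W["extrinsics"]);K=np.array(W["mtx"])
im=cv2.imread("pics/w5.png")
# rectify: sample boss-top plane z=.05, 80 mm square, 0.15 mm/px; rows -> -y world
n=500;s=.1/n
X,Y=np.meshgrid(.507-.05+np.arange(n)*s,.192+.05-np.arange(n)*s)
P=(np.stack([X,Y,0*X+.05],-1)-E[:3,3])@E[:3,:3]
r=np.hypot(P[...,0],P[...,1]);t=np.arctan2(r,P[...,2])*K[0,0]
out=cv2.remap(im,(K[0,2]+P[...,0]/r*t).astype(np.float32),(K[1,2]+P[...,1]/r*t).astype(np.float32),cv2.INTER_CUBIC)
cv2.imwrite("pics/g5.png",out)
E
```

```text
knobdir -5.767819370206035 -11.233636885737635
time: 5.93
ee_pos: [0.5833, 0.165, 0.1496]
tcp_rot: [-180.0, -0.0, 164.0]
wrist_force: [0.5, -0.7, 1.1]
opening: 0.0852
grasp_force: 0.0
5.9333 [0.5833 0.165  0.1496] [-179.9663   -0.0043  163.9726] [15.8027 11.8847  6.0059 84.1427 -0.0264 31.8301] [ 0.4626 -0.7155  1.0948]
```

View pics/g5.png

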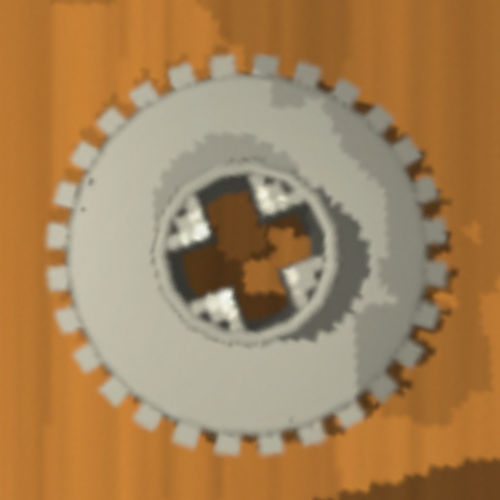

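The rectified view shows the gear's boss ring centred at about (247,252), which is world (0.5064, 0.1915). The inner bore corners put the arms at about 20° mod 90.

Run:
```python
from h import *
g=cv2.cvtColor(cv2.imread("pics/g5.png"),cv2.COLOR_BGR2HSV)
b=(255-g[...,1].astype(float))
for cx,cy in((247,252),(249,253),(245,251)):
    y,x=np.indices(b.shape);r=np.hypot(x-cx,y-cy);t=np.arctan2(cy-y,x-cx);
    for c in(b,g[...,2].astype(float)):
        s=(r>42)&(r<70);z=(c[s]*np.exp(4j*t[s])).sum();print((np.degrees(np.angle(z))/4+45)%90,end=" ")
print(toolshift([.5065,.1917,.048]))
```

```text
19.62975098140639 21.15805450069339 19.566493002005885 20.858723037383907 19.682103198548628 21.448670736936535 [0.0817 0.0046 0.1023]
```

```bash
python3 drive.py '0.04 0.002 0.01 0 0.085;0.08 0.005 0.02 0 0.085;0.082 0.005 0.03 0 0.085;0.082 0.005 0.03 0 0.085'
python3 -c "
from h import *
print(toolshift([.5065,.1917,.048]))"
```

```text
time: 6.32
ee_pos: [0.5044, 0.1926, 0.1193]
tcp_rot: [-180.0, -0.0, 164.0]
wrist_force: [-0.5, -0.4, -0.3]
opening: 0.0851
grasp_force: 0.0
[-0.0022 -0.0003  0.0713]
```

```bash
python3 drive.py '-0.001 0 0.03 0 0.085;-0.002 0 0.06 0 0.085;-0.002 0 0.07 0 0.085;-0.002 0 0.071 0 0.085;-0.002 0 0.071 0 0.085'
python3 drive.py '0 0 0 0 0;0 0 0 0 0;0 0 0 0 0;0 0 0 0 0;0 0 0 0 0' 90
```

```text
time: 6.73
ee_pos: [0.5085, 0.1924, 0.0494]
tcp_rot: [180.0, 0.0, 164.0]
wrist_force: [1.1, -0.1, -0.7]
opening: 0.0848
grasp_force: 0.0
time: 7.15
ee_pos: [0.5082, 0.1931, 0.0499]
tcp_rot: [180.0, 0.1, 164.0]
wrist_force: [-2.6, -2.0, 7.8]
opening: 0.0352
grasp_force: 89.8
```

```bash
python3 drive.py '0 0 -0.02 0 0;0 0 -0.06 0 0;0 0 -0.1 0 0;0 0 -0.14 0 0;0 0 -0.18 0 0'
python3 drive.py '-0.011 -0.036 0 0 0;-0.022 -0.072 0 0 0;-0.033 -0.108 0 0 0;-0.044 -0.144 0 0 0;-0.055 -0.18 0 0 0' >/dev/null
python3 drive.py '-0.011 -0.036 0 0 0;-0.022 -0.072 0 0 0;-0.033 -0.108 0 0 0;-0.044 -0.144 0 0 0;-0.055 -0.18 0 0 0' 
python3 -c "
from h import *
print(toolshift([.5181,-.2782,.21]))"
```

```text
time: 7.57
ee_pos: [0.507, 0.1929, 0.2301]
tcp_rot: [-180.0, -0.0, 164.0]
wrist_force: [1.1, 0.6, -3.2]
opening: 0.0351
grasp_force: 90.9
time: 8.4
ee_pos: [0.5138, -0.1851, 0.2283]
tcp_rot: [180.0, -0.0, 164.0]
wrist_force: [1.4, -0.0, -3.5]
opening: 0.0353
grasp_force: 91.2
[-0.0297 -0.0884  0.0182]
```

```bash
python3 snap.py w6
python3 drive.py '-0.01 -0.03 0 6.1 0;-0.02 -0.06 0 12.2 0;-0.03 -0.088 0 18.3 0;-0.03 -0.088 0 24.4 0;-0.03 -0.088 0 30.5 0' >/dev/null
python3 drive.py '0 0 0 0 0;0 0 0 0 0'
python3 snap.py w7
python3 -c "
from h import *
print(toolshift([.5181,-.2782,.19]))
cv2.imwrite('pics/c67.png',np.vstack([cv2.imread('pics/w6.png')[:300],cv2.imread('pics/w7.png')[:300]]))"
```

```text
8.4 [ 0.5138 -0.1851  0.2283] [179.9914  -0.014  164.0417] [-19.8118   3.9533   5.8723  91.9335   0.0076  -3.8536] [ 1.376  -0.0216 -3.5284]
time: 9.03
ee_pos: [0.5189, -0.2761, 0.228]
tcp_rot: [-180.0, -0.0, 133.7]
wrist_force: [1.1, -0.2, -3.2]
opening: 0.0348
grasp_force: 91.8
9.0333 [ 0.5189 -0.2761  0.228 ] [-179.9904   -0.0365  133.7254] [-28.0161   9.7657  12.2244  92.4964   0.0023  18.2586] [ 1.1123 -0.1858 -3.1616]
[-0.0011 -0.0022  0.0382]
```

View pics/c67.png

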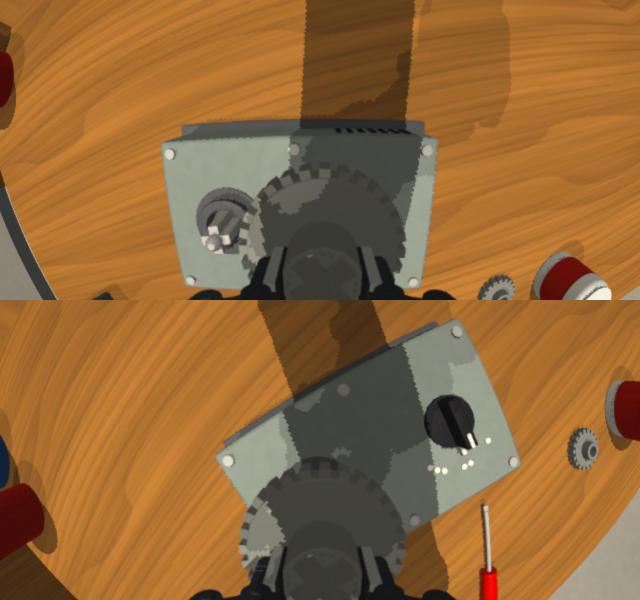

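The knob's stripe in w7, near (470,140), points at the pair of dots at (467,165). The gear is held level, centred over the unit's spindle end.

```bash
python3 drive.py '-0.001 -0.002 0.015 0 0;-0.001 -0.002 0.03 0 0;-0.001 -0.002 0.036 0 0;-0.001 -0.002 0.036 0 0'
python3 -c "
from h import *
print(toolshift([.5181,-.2782,.177]))"
```

```text
time: 9.42
ee_pos: [0.5177, -0.2776, 0.1907]
tcp_rot: [-180.0, -0.1, 133.7]
wrist_force: [0.1, -0.2, -2.3]
opening: 0.035
grasp_force: 91.8
[-0.0008 -0.0001  0.0137]
```

```bash
python3 drive.py '-0.001 0 0.007 0 0;-0.001 0 0.014 0 0;-0.001 0 0.014 0 0'
python3 -c "
from h import *
print(toolshift([.5181,-.2782,.165]))"
python3 drive.py '0 0 0.004 0 0;0 0 0.008 0 0;0 0 0.008 0 0'
```

```text
time: 9.67
ee_pos: [0.5187, -0.2788, 0.1772]
tcp_rot: [-180.0, -0.1, 133.6]
wrist_force: [0.1, -0.0, -4.1]
opening: 0.0353
grasp_force: 91.8
[ 0.0009 -0.      0.0122]
time: 9.92
ee_pos: [0.5187, -0.2791, 0.1696]
tcp_rot: [-180.0, -0.0, 133.5]
wrist_force: [0.2, -1.9, -4.2]
opening: 0.0353
grasp_force: 91.8
```

```bash
python3 drive.py '0 0 0.002 0 0;0 0 0.004 0 0;0 0 0.006 0 0;0 0 0.006 0 0'
```

```text
time: 10.25
ee_pos: [0.5188, -0.2791, 0.1639]
tcp_rot: [-180.0, -0.0, 133.5]
wrist_force: [0.7, -1.4, -4.8]
opening: 0.0349
grasp_force: 91.8
```

```bash
python3 drive.py '0 0 0.004 0 0;0 0 0.008 0 0;0 0 0.012 0 0;0 0 0.016 0 0;0 0 0.016 0 0'
python3 drive.py '0 0 0.003 0 0;0 0 0.006 0 0;0 0 0.008 0 0;0 0 0.008 0 0'
```

```text
time: 10.67
ee_pos: [0.5187, -0.2791, 0.1471]
tcp_rot: [-180.0, -0.0, 133.5]
wrist_force: [-0.2, -2.6, -4.1]
opening: 0.0352
grasp_force: 91.8
time: 11.0
ee_pos: [0.519, -0.2792, 0.1406]
tcp_rot: [180.0, 0.0, 133.5]
wrist_force: [-2.3, -1.1, 3.7]
opening: 0.0348
grasp_force: 92.7
```

```bash
python3 drive.py '0 0 0.002 0 0;0 0 0.004 0 0;0 0 0.005 0 0;0 0 0.005 0 0'
python3 drive.py '0 0 0.001 0 0;0 0 0.002 0 0;0 0 0.002 0 0'
```

```text
time: 11.33
ee_pos: [0.519, -0.2792, 0.1363]
tcp_rot: [180.0, 0.1, 133.5]
wrist_force: [-3.1, -0.4, 6.9]
opening: 0.0356
grasp_force: 93.1
time: 11.58
ee_pos: [0.519, -0.2792, 0.1358]
tcp_rot: [180.0, 0.1, 133.5]
wrist_force: [-7.1, 2.0, 17.6]
opening: 0.0351
grasp_force: 94.1
```

```bash
python3 drive.py '0 0 0.001 0 0;0 0 0.001 0 0;0 0 0.001 0 0;0 0 0.001 0 0'; python3 drive.py '0 0 0 0 0;0 0 0 0 0;0 0 0 0 0;0 0 0 0 0'
```

```text
time: 11.92
ee_pos: [0.5191, -0.2793, 0.1358]
tcp_rot: [179.9, 0.2, 133.5]
wrist_force: [-7.8, 1.5, 23.0]
opening: 0.0351
grasp_force: 94.8
time: 12.25
ee_pos: [0.5191, -0.2792, 0.1358]
tcp_rot: [179.9, 0.2, 133.5]
wrist_force: [-9.2, 2.6, 21.4]
opening: 0.0349
grasp_force: 94.8
```

```bash
python3 -c "
from workcell import bot
print(bot.job_done())"
```

```text
the job is handed in; nothing more can be done
None
```

The job is handed in at 12.25 s. In the last picture the knob points at the pair of dots. The gear is meshed on the spindle and at its home height against the washer's stop, still gripped and pressed down with about 21 N. I did not touch the small gear, the tin or the screwdriver.

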